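Fetch the spare drum roller from behind the laundry supplies

ROBOT

A 6-joint arm with a two-finger parallel gripper is mounted at the origin on the work surface. World frame = base frame: x ahead of the robot, y to its left, z up, the work surface at z = 0. Lengths are in mm, angles in rad, forces in N, time in s.
With the tool pointing down it reaches from about 300 to 775 mm from the base axis. Payload 14.6 kg.
Tool frame: the origin (TCP) lies between the finger pads; the fingertips stand manip.tip_reach ahead of it and the grasp point (between the pads) lies 5 mm behind it (manip.tip_reach is the distance from the TCP to the fingertips, in mm); z points along the fingers, y is the line along which they close (so a half turn about z gives the same grasp; the last joint's range is limited). The gripper opens to 94 mm and grips with 3 to 60 N. Pads are 16 mm wide; open, the fingers measure 119 mm over their backs; the gripper's body (75 mm by 177 mm) begins 78 mm behind the grasp point.
Start: joints at [-1.183, 0.3, 1.521, -0, 1.321, -0.067], TCP at [241.597, -494.085, 219.446] pointing down, gripper open.
Joint ranges: [-3.03, 3.03], [-0.79, 2.21], [0.23, 2.52], [-1.04, 4.18], [0, 3.07], [-2.55, 2.55]. Speed limits (rad/s): [2.22, 2.22, 2.57, 3.14, 3.14, 3.14].

INTERFACE

Orientations are given as [roll, pitch, yaw] about the fixed x, y, z axes, in that order (R = Rz(yaw) Ry(pitch) Rx(roll)).
In Python, from cell import manip gives the robot as it stands. The module is installed in compiled form; this text tells all that it offers.
- The arm moves only by the shell command python3 -m creep 'ROWS' [FORCE]. ROWS is JSON, a list of rows, each a list of 3 entries, a list of its own where there are three numbers: the opening, from -1 (shut) to 1 (fully open), then the shift along the tool's x, y, z in cm, then the turn about the tool's z in units of 5 degrees (1.0 is 5 degrees). In form: [[grip, [tx, ty, tz], roll], ...]. A call has 1 to 12 rows; each row is the pose to reach, as a shift and turn from the pose commanded when the call began, along the tool's axes at that moment; what a row does not reach only later rows make up. A row lasts 1/10 s, in which the tool goes at most 50 mm and 8.59 degrees, less where a joint would pass 70% of its speed; a pose out of reach is approached as far as the arm can. A call with a gripper value outside its range is refused whole. The fingers move at their own pace and stop on an object; FORCE is the grip in N (left out, the last holds). Time passes only in rows, so rows that repeat a pose let the fingers close. It gives the time, the measured TCP pose, the force, the opening and the grip force at its end, in the units of the state.
- manip.read_state(): the state, without advancing time (a new reading comes with each control period).
- manip.camera(name): name is "scene" or "top"; returns the picture (400x640x3 uint8, red, green, blue); there is no depth.
- manip.camera_params(name): a dict with "fovy" (degrees; the focal length in pixels is half the picture's height over the tangent of half this angle, whatever the lens; pixels are square), "cx", "cy" (the principal point, pixels), "origin" and "attitude" of the camera in the world. Camera axes: x right, y down, z forward; pixel columns grow to the right and rows downward; lengths in mm; the calibration is good to about 2 mm. A picture is of the moment at which its call begins. camera_params takes no time and is no camera call.
- manip.sign_off(): hands the job in; it is judged then, once.
The state is a dict: "clock": time; "joints": joint angles; "qd": joint speeds; "effort": joint torques, N m; "eef_pos": TCP position; "eef_rot": TCP orientation; "wrist_force": force on the tool from outside, world axes, zero at the start; "moment": the same for the moment, N m; "finger_gap": finger opening in mm; "finger_force": force on a finger pad.
Only numpy, scipy, OpenCV 4.12 (cv2) and the standard library are available. Lean on these libraries where they do the work, as an engineer would, in place of code of your own. Each camera call takes 0.05 s, during which the arm holds its last target. There are 200 camera calls.

TASK

A dryer needs its spare drum roller, which stands behind the supplies on the wooden stand. First move the bottle, the jar and the carton onto the rubber mat, all three standing upright there together, then lay the roller flat in the metal parts tray. Finally put each of the three containers back upright just where it stood at the start, the carton square to the stand again; never let a container tip over, and leave the measuring cup and the tin where they are.

Things in the scene. Friction and masses are not known exactly. Their poses are not given: they have to be found in the camera images.
- bottle: The tallest container: round white plastic bottle 60 mm in diameter with sloping shoulders from 98 mm up and a straight grey cap 38 mm in diameter that spans 118 to 160 mm above its foot. About 0.2 to 0.45 kg. Origin at the centre of its underside, z up. It stands in the stand's front row.
- jar: Squat white plastic jar with a grey lid: body 60 mm in diameter, lid 62 mm in diameter spanning 70 to 100 mm above its foot, 100 mm tall in all. About 0.2 to 0.45 kg. Origin at the centre of its underside, z up. In the stand's front row.
- carton: White rectangular hard pack with a grey band near the top: 46 mm along its x, 72 mm along its y, 130 mm tall. About 0.17 to 0.35 kg. Origin at the centre of its underside, z up. In the stand's front row, its x within 0.06 rad of the stand's x at the start.
- roller: Spare dryer drum roller lying flat: black rubber tyre 56 mm in diameter, 30 mm thick, with a steel hub face 38 mm in diameter and a black axle spot in the middle. 0.12 kg. Origin at the centre of its underside, z up along its axle. In the stand's back row, at any of its three places.
- cup: White plastic measuring cup, open at the top, 54 mm in diameter at the rim, 55 mm tall; stands in the stand's back row. Origin at the centre of its underside. A bystander, to be left alone.
- tin: Plain metal tin with a lid, no hole or tyre, 58 mm in diameter, 32 mm tall; stands in the stand's back row. Origin at the centre of its underside. A bystander, to be left alone.
- stand: Fixed low light-wood board, 190 mm along x, 320 mm along y, top face 20 mm high; a lip 8 mm thick rises 12 mm above it along the far (+x) edge. Origin: centre of its underside; x points away from the robot within 0.2 rad. Front row (x about -50 mm): the three containers 105 mm apart along y, in any order; back row (x about +20 mm): roller, cup and tin behind them, in any order.
- mat: Flat black rubber mat, fixed: 320 mm along its x, 120 mm along its y, 4 mm thick, to the left or the right of the stand, its long side running away from the robot. Origin at the centre of its underside (top face at z = 4 mm).
- tray: Shallow square open metal parts tray, fixed: 130 mm by 130 mm outside, 24 mm high, walls and floor 5 mm thick, on the other side of the stand from the mat. Origin at the centre of its underside.
Not all that is in view belongs to the job. Leave any yellow look-alike of the roller alone.

How it is judged:
By the outcome, as a careful person would: the job done as asked, in the order asked, and still so for the second after the job is handed in, with the robot touching nothing.
It also fails if it takes over 136 s, if anything falls off the work surface, if the arm or the gripper's body presses on something with over 40 N, if the wrist force passes 120 N, or if a joint passes its speed limit or range.

## Working session

There is one attempt and no reset: what is moved stays moved. The work goes in short steps, Python scripts to look and compute and a shell command to move; the robot and the scene stay as the last step left them, time stands still between calls to the robot, and variables do not carry over. Pictures are saved under pics/ and viewed, at most 14 in all, crops included, and the job is handed in when it is done.

```bash
mkdir -p pics; python3 - <<'E'
from cell import manip
import cv2
for n in("scene","top"):
    cv2.imwrite(f"pics/{n}0.png",manip.camera(n)[:,:,::-1]); print(manip.camera_params(n))
s=manip.read_state();print(s,manip.tip_reach)
E
```

```text
{'fovy': 44.60358977219257, 'cx': 319.61518912708, 'cy': 199.24952191575773, 'origin': array([1420.12651262, -690.36373665,  800.93744161]), 'attitude': array([-2.19658025, -0.00826696,  0.86042884])}
{'fovy': 56.16773450580354, 'cx': 322.3199170165796, 'cy': 202.60857923797522, 'origin': array([ 471.80814428,   -5.80126379, 1022.7971784 ]), 'attitude': array([-2.97526567,  0.02211682, -1.57816716])}
{'clock': 0.1, 'joints': array([-1.18258996e+00,  3.00449896e-01,  1.52155089e+00, -5.78304525e-07,
        1.32067667e+00, -6.66026850e-02]), 'qd': array([-0.00079743, -0.00213035, -0.00165143,  0.00047694, -0.00141094,
       -0.0006899 ]), 'effort': array([ 1.94447231e-03, -5.32641685e+01, -3.53282511e+01,  7.10023334e-02,
        2.35034066e-02, -6.22244784e-05]), 'eef_pos': array([ 241.51908506, -493.87956837,  218.91071762]), 'eef_rot': array([-3.14051022e+00, -7.16385788e-05,  4.54809160e-01]), 'wrist_force': array([-0.3518819 , -0.44296097, -0.67306285]), 'moment': array([ 0.00283026, -0.05721602, -0.02560006]), 'finger_force': 0.0, 'finger_gap': 93.76129534508007} 14.0
```

View pics/top0.png

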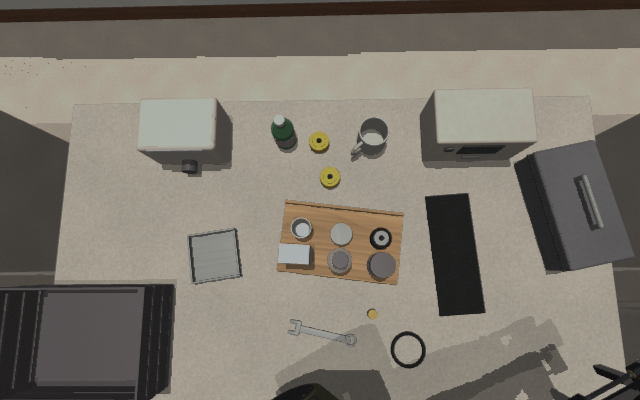

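View pics/scene0.png

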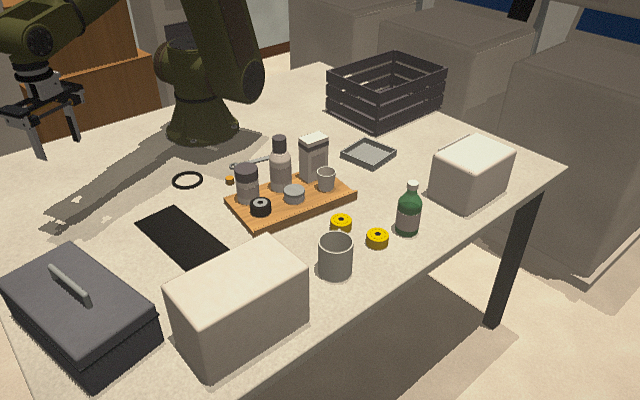

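Top view (up = +x, left = +y): the front row is carton (295,254), bottle (340,261), jar (382,265). The back row is cup (302,229), tin (341,234), roller (381,238). The mat is on the right (455,253) and the tray on the left (215,256). Next I'll zoom in.

```bash
cat > h.py <<'E'
import numpy as np, cv2
from cell import manip
from scipy.spatial.transform import Rotation as R
def ray(cam,uv,z):
    p=manip.camera_params(cam); f=200/np.tan(np.radians(p['fovy']/2))
    M=R.from_euler('xyz',p['attitude']).as_matrix(); o=np.array(p['origin'])
    uv=np.atleast_2d(uv).astype(float)
    d=np.c_[(uv[:,0]-p['cx'])/f,(uv[:,1]-p['cy'])/f,np.ones(len(uv))]@M.T
    return (o+d*((z-o[2])/d[:,2])[:,None])[:,:2]
def proj(cam,P):
    p=manip.camera_params(cam); f=200/np.tan(np.radians(p['fovy']/2))
    M=R.from_euler('xyz',p['attitude']).as_matrix()
    c=(np.atleast_2d(P)-p['origin'])@M
    return c[:,:2]/c[:,2:]*f+[p['cx'],p['cy']]
E
python3 - <<'E'
from h import *
im=cv2.imread('pics/top0.png')
c=im[195:295,270:420]
cv2.imwrite('pics/crop1.png',cv2.resize(c,None,fx=5.3,fy=5.3,interpolation=cv2.INTER_CUBIC))
for name,m in(("mat",cv2.inRange(im[:, 400:510],(0,0,0),(35,35,35))),):
    m[:185]=0;m[325:]=0
    cs=max(cv2.findContours(m,0,1)[0],key=cv2.contourArea);b=cv2.boxPoints(cv2.minAreaRect(cs))+[400,0]
    print(name,b,ray('top',b,4))
t=np.array([[188,235],[238,229],[242,276],[193,284]]);print('tray',ray('top',t,24),ray('top',t,24).mean(0))
hsv=cv2.cvtColor(im,cv2.COLOR_BGR2HSV)
m=cv2.inRange(hsv,(5,70,60),(25,255,255));m[:195]=0;m[295:]=0;m[:,:270]=0;m[:,420:]=0
m=cv2.morphologyEx(m,3,np.ones((25,25)))
cs=max(cv2.findContours(m,0,1)[0],key=cv2.contourArea);b=cv2.boxPoints(cv2.minAreaRect(cs));print('stand',b,ray('top',b,20),ray('top',b,20).mean(0))
E
```

```text
mat [[424.76923561 197.15383911]
 [468.70770264 191.6615448 ]
 [483.73846436 311.90771484]
 [439.79999542 317.40002441]] [[ 655.11711316 -266.08689949]
 [ 669.07103453 -386.83930153]
 [ 349.77691025 -402.83944637]
 [ 336.4937182  -288.33646908]]
tray [[555.48629911 376.46503931]
 [570.35570358 241.98487793]
 [446.39071392 227.69126507]
 [426.62869844 356.47309176]] [499.71535376 300.65356852]
stand [[276.19513 271.2439 ]
 [284.19513 199.24391]
 [404.81708 212.64636]
 [396.81708 284.64636]] [[ 458.00219921  138.26969652]
 [ 650.79977743  118.93582956]
 [ 610.53737261 -206.46602832]
 [ 421.41636507 -177.44896821]] [535.18892858 -31.67736761]
```

View pics/crop1.png

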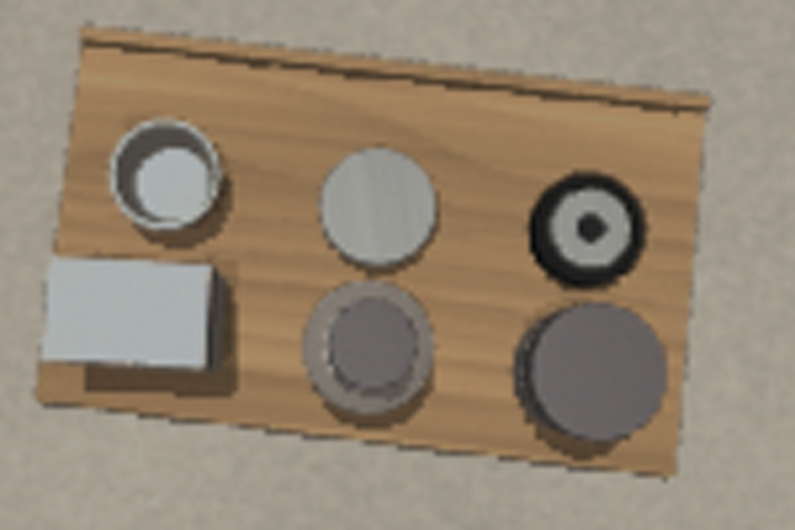

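The crop (270+x/5.3, 195+y/5.3) shows these points:
- **Carton top corners:** (50,257), (212,265), (206,367), (42,357)
- **Bottle cap top:** about (374,344)
- **Jar lid top:** about (598,372)
- **Roller top:** about (588,230)
- **Stand front corners:** (37,402) and (672,476)

I'll compute positions and cross-check them in the scene view.

```bash
python3 - <<'E'
from h import *
g=lambda a:(np.array(a,float)+.5)/5.3-.5+[270,195]
fl,fr=ray('top',g([[37,402],[672,476]]),20); bl,br=ray('top',g([[82,27],[709,97]]),32)
print('stand',fl,fr,bl,br,'front len',np.linalg.norm(fl-fr))
d=(fl-fr);d2=bl-br;print('yaw',np.arctan2(-d[0],d[1]),np.arctan2(-d2[0],d2[1]))
yaw=(np.arctan2(-d[0],d[1])+np.arctan2(-d2[0],d2[1]))/2
C=(fl+fr+bl+br)/4
car=ray('top',g([[50,257],[212,265],[206,367],[42,357]]),150)
e=car[0]+car[3]-car[1]-car[2];print('carton yaw',np.arctan2(-e[0],e[1]),e/2)
P={'carton':(*car.mean(0),150),'bottle':(*ray('top',g([374,344]),180)[0],180),'jar':(*ray('top',g([598,372]),120)[0],120),'roller':(*ray('top',g([588,230]),50)[0],50),'tin':(*ray('top',g([379,206]),52)[0],52)}
Rt=np.array([[np.cos(yaw),np.sin(yaw)],[-np.sin(yaw),np.cos(yaw)]])
im=cv2.imread('pics/scene0.png')
for k,v in P.items():
    q=proj('scene',v)[0];print(k,np.round(v,1),'stand',np.round(Rt@(np.array(v[:2])-C),1),q.round(1))
    cv2.circle(im,tuple(int(round((x)*16)) for x in q),12,(0,0,255),-1,shift=4)
print(C,yaw)
cv2.imwrite('pics/crop2.png',cv2.resize(im[120:240,215:365],None,fx=5,fy=5,interpolation=cv2.INTER_CUBIC))
E
```

```text
stand [460.07473266 137.28964187] [ 422.03685394 -176.35662786] [647.41590628 115.08256738] [ 608.24778241 -200.20478216] front len 315.9443981601622
yaw -0.12068697925285948 -0.12359669539756593
carton yaw -0.06257019784736054 [ 4.4667239  71.29421691]
carton [500.3  79.7 150. ] stand [-47.4 105.7] [311.9 136.2]
bottle [484.9 -26.9 180. ] stand [-49.7  -1.9] [277.2 136.4]
jar [ 472.7 -128.2  120. ] stand [ -49.5 -104. ] [244.3 166.9]
roller [ 541.  -135.2   50. ] stand [  19.2 -102.6] [258.9 201.2]
tin [553.5 -33.6  52. ] stand [19.2 -0.2] [292.5 188.5]
[534.44381882 -31.04730019] -0.12214183732521271
```

View pics/crop2.png

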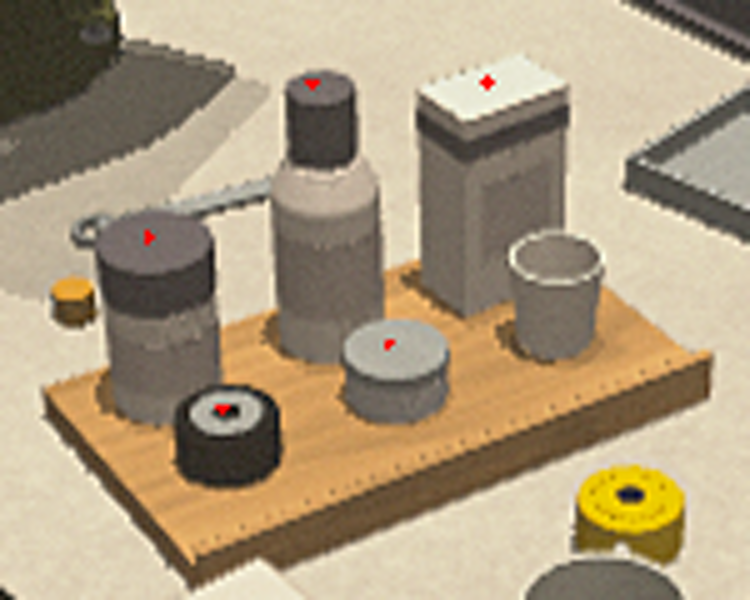

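The scene dots land within about 1.4 px of the true tops, so the positions agree to roughly 2–3 mm. I'll take a small correction of +1,+1. The jar goes first, with the fingers closing along the stand's x.

```bash
cat > to.py <<'E'
import sys; from h import *
s=manip.read_state(); M=R.from_euler('xyz',s['eef_rot']).as_matrix()
x,y,z,yaw=map(float,sys.argv[1:5])
print(s['clock'],(M.T@(np.array([x,y,z])-s['eef_pos'])/10).round(2),round(-np.degrees(yaw-s['eef_rot'][2])/5,2))
E
python3 to.py 474 -127 220 1.449
python3 -m creep '[[1,[37,-22.8,0],-11.4],[1,[37,-22.8,0],-11.4],[1,[37,-22.8,0],-11.4],[1,[37,-22.8,0],-11.4],[1,[37,-22.8,0],-11.4],[1,[37,-22.8,0],-11.4],[1,[37,-22.8,0],-11.4],[1,[37,-22.8,0],-11.4],[1,[37,-22.8,0],-11.4],[1,[37,-22.8,0],-11.4],[1,[37,-22.8,0],-11.4],[1,[37,-22.8,0],-11.4]]' 35
python3 to.py 474 -127 103 1.449
```

```text
0.1 [ 37.   -22.75  -0.08] -11.39
clock: 1.3
eef_pos: [473.3, -127.5, 219.3]
eef_rot: [-3.141, 0.0, 1.449]
wrist_force: [-0.3, 0.2, 0.4]
finger_gap: 93.8
finger_force: 0.0
1.3 [ 0.06  0.06 11.63] -0.0
```

```bash
python3 -m creep '[[1,[0.1,0.1,4],0],[1,[0.1,0.1,8],0],[1,[0.1,0.1,10.5],0],[1,[0.1,0.1,11.6],0],[1,[0.1,0.1,11.6],0],[-1,[0.1,0.1,11.6],0],[-1,[0.1,0.1,11.6],0],[-1,[0.1,0.1,11.6],0],[-1,[0.1,0.1,11.6],0],[-1,[0.1,0.1,11.6],0],[-1,[0.1,0.1,11.6],0],[-1,[0.1,0.1,11.6],0]]' 35
python3 to.py 402 -342 103 1.449; python3 -c "
from h import *
cv2.imwrite('pics/g1.png',cv2.resize(manip.camera('scene')[100:260,180:380,::-1],None,fx=3,fy=3))"
```

```text
clock: 2.5
eef_pos: [475.2, -125.9, 103.9]
eef_rot: [3.141, 0.0, 1.45]
wrist_force: [-0.5, 0.3, 6.0]
finger_gap: 61.9
finger_force: 35.0
2.5 [-22.33  -4.66   0.09] 0.01
```

View pics/g1.png

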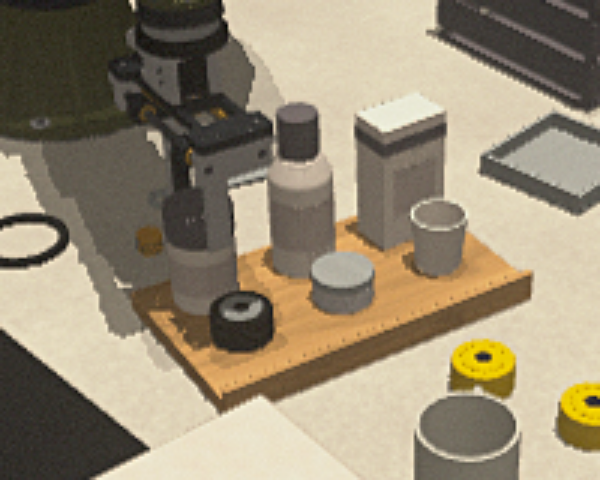

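The jar is gripped squarely (gap 61.9 mm, matching its lid). I'll carry it to the near end of the mat.

```bash
python3 -m creep '[[-1,[0,0,-2],0],[-1,[0,0,-5],0],[-1,[-2,-0.4,-6],0],[-1,[-6,-1.3,-6],0],[-1,[-10.5,-2.2,-6],0],[-1,[-15,-3.1,-6],0],[-1,[-19.5,-4.1,-6],0],[-1,[-22,-4.6,-6],0],[-1,[-22.3,-4.7,-5],0],[-1,[-22.3,-4.7,-2],0],[-1,[-22.3,-4.7,0.5],0],[-1,[-22.3,-4.7,1.2],0]]' 35
python3 to.py 402 -342 88 1.449
```

```text
clock: 3.75
eef_pos: [400.3, -339.8, 88.3]
eef_rot: [-3.137, -0.003, 1.45]
wrist_force: [-0.2, 0.3, -3.3]
finger_gap: 61.4
finger_force: 35.0
3.75 [-0.2   0.19  0.03] 0.01
```

```bash
python3 -m creep '[[-1,[0,0,0],0],[-1,[0,0,0],0],[-1,[0,0,0],0]]'
python3 to.py 402 -342 88 1.449
```

```text
clock: 4.05
eef_pos: [401.9, -341.8, 92.6]
eef_rot: [3.14, 0.001, 1.45]
wrist_force: [-0.5, 0.1, -3.8]
finger_gap: 61.7
finger_force: 35.0
4.05 [-0.02  0.02  0.46] 0.01
```

```bash
python3 -m creep '[[-1,[0,0,0.2],0],[-1,[0,0,0.4],0],[-1,[0,0,0.45],0],[-1,[0,0,0.45],0],[-0.3,[0,0,0.45],0],[1,[0,0,0.45],0],[1,[0,0,0.45],0],[1,[0,0,0.45],0],[1,[0,0,-2],0],[1,[0,0,-6],0],[1,[0,0,-10],0],[1,[0,0,-14],0]]'
python3 to.py 486 -26 235 1.449;python3 to.py 486 -26 154 1.449
```

```text
clock: 5.25
eef_pos: [401.1, -341.4, 233.1]
eef_rot: [-3.142, -0.0, 1.45]
wrist_force: [1.0, -0.6, -0.0]
finger_gap: 93.9
finger_force: 0.0
5.25 [32.33  4.61 -0.19] 0.01
5.25 [32.33  4.61  7.91] 0.01
```

```bash
python3 -m creep '[[1,[5,0.7,-0.2],0],[1,[10,1.4,-0.2],0],[1,[15,2.1,-0.2],0],[1,[20,2.9,-0.2],0],[1,[25,3.6,-0.2],0],[1,[29,4.2,-0.2],0],[1,[31.5,4.5,-0.2],0],[1,[32.3,4.6,-0.2],0],[1,[32.3,4.6,-0.2],0],[1,[32.3,4.6,-0.2],0]]'
python3 to.py 486 -26 157 1.449
```

```text
clock: 6.25
eef_pos: [485.9, -27.4, 233.4]
eef_rot: [-3.141, 0.0, 1.449]
wrist_force: [-0.2, -0.2, -0.3]
finger_gap: 93.9
finger_force: 0.0
6.25 [ 0.14 -0.01  7.64] 0.0
```

```bash
python3 -m creep '[[1,[0.1,0,3],0],[1,[0.1,0,6],0],[1,[0.1,0,7.6],0],[1,[0.1,0,7.6],0],[0,[0.1,0,7.6],0],[-1,[0.1,0,7.6],0],[-1,[0.1,0,7.6],0],[-1,[0.1,0,7.6],0],[-1,[0.1,0,7.6],0],[-1,[0.1,0,7.6],0],[-1,[0.1,0,7.6],0],[-1,[0.1,0,7.6],0]]' 35
python3 to.py 602 -330 157 1.449
```

```text
clock: 7.45
eef_pos: [486.2, -25.5, 157.5]
eef_rot: [3.142, -0.0, 1.45]
wrist_force: [-0.2, -0.2, -0.4]
finger_gap: 37.7
finger_force: 35.0
7.45 [-28.83  15.18   0.05] 0.01
```

```bash
python3 -m creep '[[-1,[0,0,-2],0],[-1,[0,0,-5],0],[-1,[-1.5,0.8,-7],0],[-1,[-5,2.6,-7],0],[-1,[-9,4.7,-7],0],[-1,[-13,6.9,-7],0],[-1,[-17,9,-7],0],[-1,[-21,11.1,-7],0],[-1,[-25,13.2,-7],0],[-1,[-27.8,14.7,-7],0],[-1,[-28.8,15.2,-6],0],[-1,[-28.8,15.2,-4],0]]' 35
python3 -m creep '[[-1,[0,0,2],0],[-1,[0,0,4],0],[-1,[0,0,5],0],[-1,[0,0,5],0],[-1,[0,0,5],0]]'
python3 to.py 602 -330 141.5 1.449
```

```text
clock: 8.65
eef_pos: [602.4, -331.2, 196.7]
eef_rot: [3.141, 0.0, 1.448]
wrist_force: [-0.6, 1.5, -3.6]
finger_gap: 37.5
finger_force: 35.0
clock: 9.15
eef_pos: [602.5, -329.6, 148.2]
eef_rot: [3.141, 0.0, 1.45]
wrist_force: [0.3, -0.3, -3.5]
finger_gap: 37.6
finger_force: 35.0
9.15 [-0.04 -0.04  0.67] 0.01
```

```bash
python3 -m creep '[[-1,[0,0,0.3],0],[-1,[0,0,0.6],0],[-1,[0,0,0.65],0],[-1,[0,0,0.65],0],[-0.5,[0,0,0.65],0],[1,[0,0,0.65],0],[1,[0,0,0.65],0],[1,[0,0,0.65],0],[1,[0,0,0.65],0],[1,[0,0,-2],0],[1,[0,0,-5],0],[1,[0,0,-8],0]]'
python3 to.py 501 81 225 1.449
```

```text
clock: 10.35
eef_pos: [602.1, -329.7, 228.4]
eef_rot: [-3.141, -0.0, 1.45]
wrist_force: [0.2, 0.3, 0.0]
finger_gap: 90.0
finger_force: 0.0
10.35 [ 39.54 -15.     0.35] 0.01
```

```bash
python3 -m creep '[[1,[4.5,-1.7,0],0],[1,[9,-3.4,0],0],[1,[13.5,-5.1,0],0],[1,[18,-6.8,0],0],[1,[22.5,-8.5,0],0],[1,[27,-10.2,0.1],0],[1,[31.5,-12,0.2],0],[1,[36,-13.7,0.3],0],[1,[38.5,-14.6,0.3],0],[1,[39.5,-15,0.3],0],[1,[39.5,-15,0.3],0],[1,[39.5,-15,0.3],0]]'
python3 to.py 501 81 120 1.449
```

```text
clock: 11.55
eef_pos: [501.4, 79.6, 224.4]
eef_rot: [3.141, 0.0, 1.449]
wrist_force: [-0.9, 0.4, -0.3]
finger_gap: 93.9
finger_force: 0.0
11.55 [ 0.14 -0.06 10.44] 0.0
```

```bash
python3 -m creep '[[1,[0,0,4],0],[1,[0,0,8],0],[1,[0,0,10],0],[1,[0,0,10.4],0],[1,[0,0,10.4],0],[-1,[0,0,10.4],0],[-1,[0,0,10.4],0],[-1,[0,0,10.4],0],[-1,[0,0,10.4],0],[-1,[0,0,10.4],0],[-1,[0,0,10.4],0],[-1,[0,0,10.4],0]]' 35
python3 to.py 502 -336 120 1.449; python3 -c "
from h import *
cv2.imwrite('pics/g2.png',cv2.resize(manip.camera('scene')[80:240,200:400,::-1],None,fx=3,fy=3))"
```

```text
clock: 12.75
eef_pos: [501.1, 80.5, 120.5]
eef_rot: [3.141, 0.0, 1.45]
wrist_force: [0.6, -1.3, 0.7]
finger_gap: 46.3
finger_force: 34.4
12.75 [-41.33   5.12   0.05] 0.01
```

View pics/g2.png

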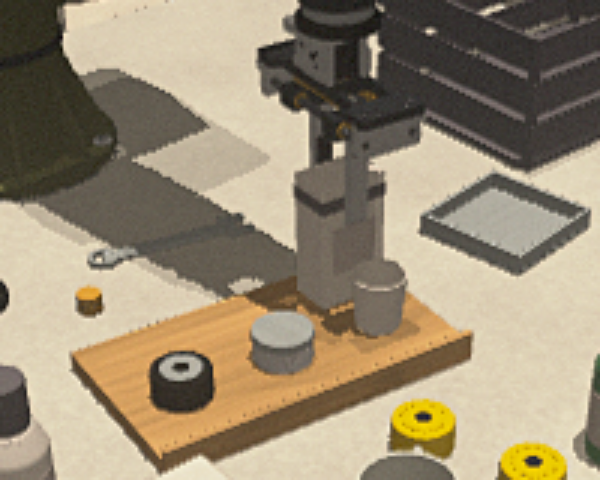

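The carton is gripped between the fingers (gap 46.3 mm), and the cup behind it is untouched. I'll carry it to the middle of the mat.

```bash
python3 -m creep '[[-1,[0,0,-2],0],[-1,[0,0,-5],0],[-1,[-2,0.2,-6],0],[-1,[-6,0.7,-6],0],[-1,[-10.5,1.3,-6],0],[-1,[-15,1.8,-6],0],[-1,[-19.5,2.4,-6],0],[-1,[-24,2.9,-6],0],[-1,[-28.5,3.5,-6],0],[-1,[-33,4.1,-6],0],[-1,[-37.5,4.6,-6],0],[-1,[-40.3,5,-6],0]]' 35
python3 -m creep '[[-1,[-1,0.1,0],0],[-1,[-1,0.1,2],0],[-1,[-1,0.1,5],0],[-1,[-1,0.1,6.5],0],[-1,[-1,0.1,7],0],[-1,[-1,0.1,7],0],[-1,[-1,0.1,7],0]]'
python3 to.py 502 -336 104.5 1.449
```

```text
clock: 14.0
eef_pos: [501.1, -328.3, 179.7]
eef_rot: [-3.141, -0.0, 1.448]
wrist_force: [0.3, 0.6, -3.3]
finger_gap: 46.5
finger_force: 34.4
clock: 14.7
eef_pos: [502.3, -335.7, 111.7]
eef_rot: [3.14, 0.001, 1.45]
wrist_force: [-0.7, 0.8, -3.7]
finger_gap: 46.5
finger_force: 34.4
14.7 [-0.03 -0.03  0.72] 0.01
```

```bash
python3 -m creep '[[-1,[0,0,0.3],0],[-1,[0,0,0.6],0],[-1,[0,0,0.7],0],[-1,[0,0,0.7],0],[-0.3,[0,0,0.7],0],[1,[0,0,0.7],0],[1,[0,0,0.7],0],[1,[0,0,0.7],0],[1,[0,0,-2],0],[1,[0,0,-6],0],[1,[0,0,-9],0],[1,[0,0,-11],0]]'
python3 - <<'E'
from h import *
for n in("scene","top"): cv2.imwrite(f"pics/{n}1.png",manip.camera(n)[:,:,::-1])
E
python3 to.py 542 -134 140 1.449
```

```text
clock: 15.9
eef_pos: [502.1, -335.8, 223.0]
eef_rot: [3.139, 0.001, 1.45]
wrist_force: [0.5, 0.6, -0.2]
finger_gap: 93.7
finger_force: 0.0
16.0 [20.56  1.44  8.29] 0.01
```

View pics/scene1.png

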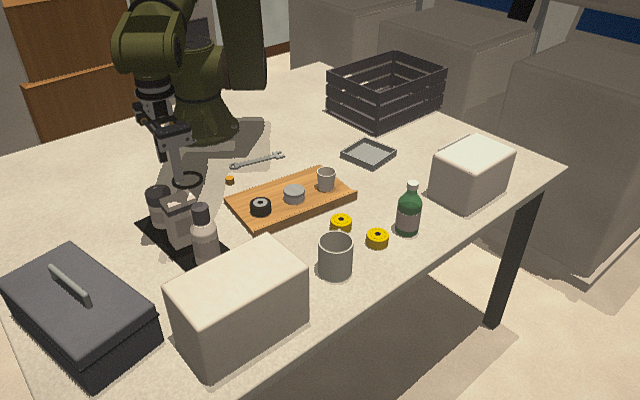

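View pics/top1.png

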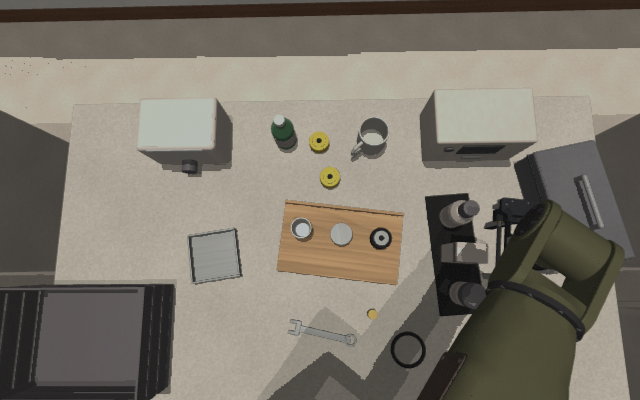

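All three containers stand upright on the mat, at top-view pixels (460,213), (465,252) and (467,293). The roller (381,238) is clear, so I'll go for it.

```bash
python3 -m creep '[[1,[4,0.3,0],0],[1,[8.5,0.6,0],0],[1,[13,0.9,2],0],[0.7,[17,1.2,4],0],[0.7,[19.5,1.4,6.5],0],[0.7,[20.6,1.5,8.3],0],[0.7,[20.6,1.5,8.3],0],[0.7,[20.6,1.5,8.3],0],[0.7,[20.6,1.5,8.3],0]]' 
python3 to.py 542 -134 36 1.449
```

```text
clock: 16.9
eef_pos: [541.8, -133.9, 138.2]
eef_rot: [3.14, 0.0, 1.449]
wrist_force: [-0.6, 0.2, 0.9]
finger_gap: 80.3
finger_force: 0.0
16.9 [-0.000e+00  1.000e-02  1.022e+01] -0.0
```

```bash
python3 -m creep '[[0.7,[0,0,3],0],[0.7,[0,0,6],0],[0.7,[0,0,8.5],0],[0.7,[0,0,9.7],0],[0.7,[0,0,10.1],0],[0.7,[0,0,10.1],0],[-1,[0,0,10.1],0],[-1,[0,0,10.1],0],[-1,[0,0,10.1],0],[-1,[0,0,10.1],0],[-1,[0,0,10.1],0],[-1,[0,0,10.1],0]]' 25
python3 to.py 500 301 37 1.449
```

```text
clock: 18.1
eef_pos: [542.0, -133.1, 37.1]
eef_rot: [3.14, 0.0, 1.45]
wrist_force: [-1.4, -0.5, 6.0]
finger_gap: 55.8
finger_force: 25.0
18.1 [ 4.258e+01 -9.410e+00 -1.000e-02] 0.01
```

```bash
python3 -m creep '[[-1,[0,0,-3],0],[-1,[0,0,-7],0],[-1,[2,-0.4,-10],0],[-1,[6,-1.3,-11],0],[-1,[10.5,-2.3,-11],0],[-1,[15,-3.3,-11],0],[-1,[19.5,-4.3,-11],0],[-1,[24,-5.3,-11],0],[-1,[28.5,-6.3,-11],0],[-1,[33,-7.3,-11],0],[-1,[37.5,-8.3,-11],0],[-1,[41.5,-9.2,-11],0]]' 
python3 -m creep '[[-1,[1.1,-0.2,0],0],[-1,[1.1,-0.2,1],0],[-1,[1.1,-0.2,4],0],[-1,[1.1,-0.2,7],0],[-1,[1.1,-0.2,9],0],[-1,[1.1,-0.2,10],0],[-1,[1.1,-0.2,10],0],[-1,[1.1,-0.2,10],0]]'
python3 to.py 500 301 22 1.449
python3 - <<'E'
from h import *
cv2.imwrite("pics/s2.png",cv2.resize(manip.camera('scene')[100:200,310:440,::-1],None,fx=4,fy=4))
E
```

```text
clock: 19.3
eef_pos: [499.6, 292.2, 146.3]
eef_rot: [-3.141, 0.0, 1.45]
wrist_force: [1.8, -0.1, -0.9]
finger_gap: 55.7
finger_force: 25.0
clock: 20.1
eef_pos: [500.3, 300.8, 47.2]
eef_rot: [3.141, -0.0, 1.449]
wrist_force: [0.3, 0.5, -0.8]
finger_gap: 55.5
finger_force: 25.0
20.1 [ 0.01 -0.03  2.52] -0.0
```

View pics/s2.png

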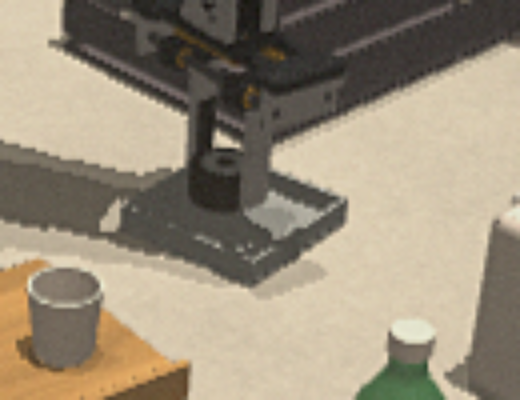

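The roller is held level over the tray, so I'll lower and release it.

```bash
python3 -m creep '[[-1,[0,0,1],0],[-1,[0,0,1.9],0],[-1,[0,0,2.3],0],[-1,[0,0,2.5],0],[-1,[0,0,2.5],0],[-1,[0,0,2.5],0],[0.5,[0,0,2.5],0],[0.5,[0,0,2.5],0],[0.5,[0,0,2.5],0],[0.5,[0,0,-1],0],[0.5,[0,0,-5],0],[0.5,[0,0,-9],0]]' 
python3 -m creep '[[1,[0,0,-4],0],[1,[0,0,-8],0],[1,[-4,0,-9],0],[1,[-8,0,-9],0],[1,[-12,0,-9],0],[1,[-16,0,-9],0],[1,[-18,0,-9],0],[1,[-18,0,-9],0]]' 35
python3 to.py 502.2 -335.8 223 1.449
python3 - <<'E'
from h import *
a=manip.camera('top')[:,:,::-1]; b=manip.camera('scene')[:,:,::-1]
cv2.imwrite("pics/s3.png",np.hstack([cv2.resize(a[210:300,170:270],(400,360)),cv2.resize(b[110:200,310:410],(400,360))]))
E
```

```text
clock: 21.35
eef_pos: [499.5, 301.1, 137.6]
eef_rot: [-3.141, 0.0, 1.45]
wrist_force: [-0.4, 0.8, -0.0]
finger_gap: 70.3
finger_force: 0.0
clock: 22.15
eef_pos: [477.9, 120.7, 226.7]
eef_rot: [3.141, 0.0, 1.447]
wrist_force: [-0.3, 0.5, -0.2]
finger_gap: 93.8
finger_force: 0.0
22.15 [-45.01   8.05   0.37] -0.02
```

View pics/s3.png

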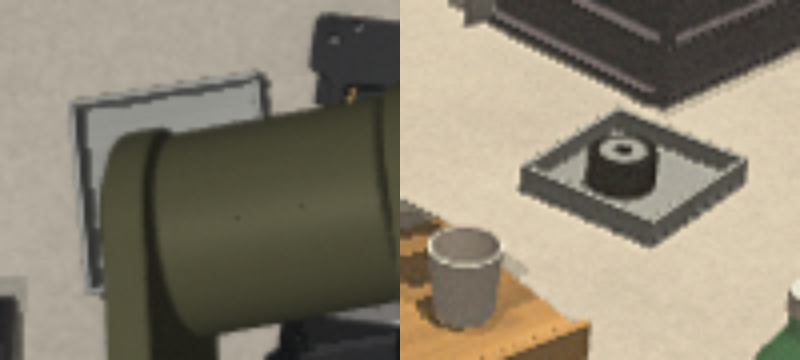

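The roller lies flat in the tray. Next, the carton goes back.

```bash
python3 -m creep '[[1,[-4,0.7,0.3],0],[1,[-8,1.4,0.3],0],[1,[-12.5,2.2,0.3],0],[1,[-17,3,0.3],0],[1,[-21.5,3.8,0.3],0],[1,[-26,4.6,0.3],0],[1,[-30.5,5.4,0.3],0],[1,[-35,6.2,0.3],0],[1,[-39.5,7,0.3],0],[1,[-43.5,7.8,0.3],0],[1,[-45,8.1,0.3],0],[1,[-45,8.1,0.3],0]]'
python3 -m creep '[[1,[0,0,0],0],[1,[0,0,0],0]]'
python3 to.py 502.2 -335.8 105 1.449
```

```text
clock: 23.45
eef_pos: [504.5, -334.3, 222.5]
eef_rot: [-3.141, -0.001, 1.449]
wrist_force: [0.1, 0.6, -0.4]
finger_gap: 94.3
finger_force: 0.0
clock: 23.65
eef_pos: [504.6, -332.1, 223.6]
eef_rot: [3.142, -0.0, 1.451]
wrist_force: [0.4, 0.5, -0.1]
finger_gap: 94.0
finger_force: 0.0
23.65 [-0.39 -0.19 11.86] 0.03
```

```bash
python3 -m creep '[[1,[-0.4,-0.2,4],0.02],[1,[-0.4,-0.2,8],0.02],[1,[-0.4,-0.2,11],0.02],[1,[-0.4,-0.2,11.9],0.02],[1,[-0.4,-0.2,11.9],0.02],[-1,[-0.4,-0.2,11.9],0.02],[-1,[-0.4,-0.2,11.9],0.02],[-1,[-0.4,-0.2,11.9],0.02],[-1,[-0.4,-0.2,11.9],0.02],[-1,[-0.4,-0.2,11.9],0.02],[-1,[-0.4,-0.2,11.9],0.02],[-1,[-0.4,-0.2,11.9],0.02]]' 35
python3 to.py 501 80.5 121 1.449
```

```text
clock: 24.85
eef_pos: [501.5, -337.7, 104.5]
eef_rot: [3.142, 0.0, 1.448]
wrist_force: [-0.3, -0.6, 0.4]
finger_gap: 46.0
finger_force: 34.5
24.85 [41.5  -5.18 -1.65] -0.01
```

```bash
python3 -m creep '[[-1,[0,0,-2],0],[-1,[0,0,-5],0],[-1,[2,-0.2,-8],0],[-1,[6,-0.7,-8],0],[-1,[10.5,-1.3,-8],0],[-1,[15,-1.8,-8],0],[-1,[19.5,-2.4,-8],0],[-1,[24,-2.9,-8],0],[-1,[28.5,-3.5,-8],0],[-1,[33,-4.1,-8],0],[-1,[37.5,-4.6,-8],0],[-1,[40.5,-5,-8],0]]' 35
python3 -m creep '[[-1,[0.8,-0.1,0],0],[-1,[0.8,-0.1,2],0],[-1,[0.8,-0.1,4.5],0],[-1,[0.8,-0.1,5.5],0],[-1,[0.8,-0.1,5.5],0],[-1,[0.8,-0.1,5.5],0],[-1,[0.8,-0.1,5.5],0]]'
python3 to.py 501 78.6 121 1.449
```

```text
clock: 26.05
eef_pos: [501.0, 73.0, 184.2]
eef_rot: [-3.141, -0.0, 1.449]
wrist_force: [0.3, -1.2, -3.8]
finger_gap: 46.2
finger_force: 34.5
clock: 26.75
eef_pos: [502.1, 78.3, 130.5]
eef_rot: [3.14, -0.0, 1.448]
wrist_force: [-0.8, -0.5, -3.1]
finger_gap: 46.1
finger_force: 34.5
26.75 [ 0.01 -0.11  0.95] -0.02
```

```bash
python3 -m creep '[[-1,[0,-0.1,0.4],0],[-1,[0,-0.1,0.8],0],[-1,[0,-0.1,0.95],0],[-1,[0,-0.1,0.95],0],[-1,[0,-0.1,0.95],0],[-0.3,[0,-0.1,0.95],0],[1,[0,-0.1,0.95],0],[1,[0,-0.1,0.95],0],[1,[0,-0.1,0.95],0],[1,[0,-0.1,-3],0],[1,[0,-0.1,-7],0],[1,[0,-0.1,-10],0]]'
python3 to.py 602.1 -329.8 232 1.449
```

```text
clock: 27.95
eef_pos: [500.8, 78.7, 231.7]
eef_rot: [3.14, -0.0, 1.448]
wrist_force: [0.6, -0.4, -0.2]
finger_gap: 90.7
finger_force: 0.0
27.95 [-3.930e+01  1.506e+01 -2.000e-02] -0.01
```

```bash
python3 -m creep '[[1,[-4,1.5,-0.2],0],[1,[-8.5,3.3,-0.2],0],[1,[-13,5,-0.2],0],[1,[-17.5,6.7,-0.2],0],[1,[-22,8.4,-0.2],0],[1,[-26.5,10.2,-0.2],0],[1,[-31,11.9,-0.2],0],[1,[-35,13.4,-0.2],0],[1,[-38,14.6,-0.2],0],[1,[-39.3,15.1,-0.2],0],[1,[-39.3,15.1,-0.2],0],[1,[-39.3,15.1,-0.2],0]]'
python3 -m creep '[[1,[0,0,0],0],[1,[0,0,0],0]]'
python3 to.py 602.1 -329.8 141.5 1.449
```

```text
clock: 29.15
eef_pos: [602.2, -329.4, 231.1]
eef_rot: [-3.141, -0.0, 1.448]
wrist_force: [0.5, -0.7, -0.4]
finger_gap: 94.1
finger_force: 0.0
clock: 29.35
eef_pos: [602.4, -328.9, 231.9]
eef_rot: [3.141, 0.0, 1.449]
wrist_force: [-0.0, -0.1, 0.4]
finger_gap: 94.0
finger_force: 0.0
29.35 [-0.09 -0.02  9.04] -0.0
```

```bash
python3 -m creep '[[1,[-0.1,0,3],0],[1,[-0.1,0,6],0],[1,[-0.1,0,8.5],0],[1,[-0.1,0,9],0],[1,[-0.1,0,9],0],[-1,[-0.1,0,9],0],[-1,[-0.1,0,9],0],[-1,[-0.1,0,9],0],[-1,[-0.1,0,9],0],[-1,[-0.1,0,9],0],[-1,[-0.1,0,9],0],[-1,[-0.1,0,9],0]]' 35
python3 to.py 486 -25.7 158 1.449
```

```text
clock: 30.55
eef_pos: [602.1, -330.9, 141.4]
eef_rot: [-3.142, 0.0, 1.448]
wrist_force: [-0.8, -0.2, -0.2]
finger_gap: 41.1
finger_force: 0.0
30.55 [ 28.87 -15.27  -1.66] -0.01
```

```bash
python3 -m creep '[[-1,[0,0,0],0],[-1,[0,0,0],0],[-1,[0,0,0],0]]' 35
python3 to.py 486 -26.6 158 1.449
```

```text
clock: 30.85
eef_pos: [602.1, -330.9, 141.4]
eef_rot: [-3.142, -0.0, 1.448]
wrist_force: [0.2, 0.3, -0.9]
finger_gap: 37.3
finger_force: 35.0
30.85 [ 28.78 -15.26  -1.66] -0.01
```

```bash
python3 -m creep '[[-1,[0,0,-2],0],[-1,[0,0,-5],0],[-1,[1.5,-0.8,-8],0],[-1,[5,-2.6,-8.5],0],[-1,[9,-4.7,-8.5],0],[-1,[13,-6.9,-8.5],0],[-1,[17,-9,-8.5],0],[-1,[21,-11.1,-8.5],0],[-1,[25,-13.2,-8.5],0],[-1,[27.8,-14.7,-8.5],0],[-1,[28.8,-15.3,-8],0],[-1,[28.8,-15.3,-6],0]]' 35
python3 -m creep '[[-1,[0,0,1.5],0],[-1,[0,0,3],0],[-1,[0,0,3.5],0],[-1,[0,0,3.5],0],[-1,[0,0,3.5],0],[-1,[0,0,3.5],0]]'
python3 to.py 486 -26.6 158 1.449
```

```text
clock: 32.05
eef_pos: [485.9, -25.2, 202.6]
eef_rot: [3.138, -0.0, 1.45]
wrist_force: [-0.1, -0.3, -3.9]
finger_gap: 37.5
finger_force: 35.0
clock: 32.65
eef_pos: [485.9, -26.5, 167.1]
eef_rot: [3.141, 0.0, 1.448]
wrist_force: [-0.2, -0.2, -3.6]
finger_gap: 37.4
finger_force: 35.0
32.65 [-0.01  0.01  0.91] -0.01
```

```bash
python3 -m creep '[[-1,[0,0,0.4],0],[-1,[0,0,0.8],0],[-1,[0,0,0.95],0],[-1,[0,0,0.95],0],[-1,[0,0,0.95],0],[-0.5,[0,0,0.95],0],[1,[0,0,0.95],0],[1,[0,0,0.95],0],[1,[0,0,0.95],0],[1,[0,0,0.95],0],[1,[0,0,-3],0],[1,[0,0,-7],0]]'
python3 to.py 401.5 -341.7 225 1.449
```

```text
clock: 33.85
eef_pos: [485.1, -26.3, 236.9]
eef_rot: [-3.139, -0.0, 1.448]
wrist_force: [-0.0, -0.2, 0.7]
finger_gap: 82.2
finger_force: 0.0
33.85 [-32.33  -4.42   1.2 ] -0.01
```

```bash
python3 -m creep '[[1,[-4,-0.5,0],0],[1,[-8.5,-1.2,0],0],[1,[-13,-1.8,0],0],[1,[-17.5,-2.4,0],0],[1,[-22,-3,0],0],[1,[-26.5,-3.6,0],0],[1,[-30,-4.1,0],0],[1,[-32.3,-4.4,0],0],[1,[-32.3,-4.4,0],0],[1,[-32.3,-4.4,0],0],[1,[-32.3,-4.4,0],0]]'
python3 to.py 401.5 -341.7 88 1.449
```

```text
clock: 34.95
eef_pos: [402.7, -340.6, 236.5]
eef_rot: [3.142, -0.0, 1.449]
wrist_force: [1.0, -0.3, -0.6]
finger_gap: 93.9
finger_force: 0.0
34.95 [-0.13 -0.1  14.85] -0.0
```

```bash
python3 -m creep '[[1,[-0.1,-0.1,4],0],[1,[-0.1,-0.1,8],0],[1,[-0.1,-0.1,12],0],[1,[-0.1,-0.1,14],0],[1,[-0.1,-0.1,14.8],0],[1,[-0.1,-0.1,14.8],0],[-1,[-0.1,-0.1,14.8],0],[-1,[-0.1,-0.1,14.8],0],[-1,[-0.1,-0.1,14.8],0],[-1,[-0.1,-0.1,14.8],0],[-1,[-0.1,-0.1,14.8],0],[-1,[-0.1,-0.1,14.8],0]]' 35
python3 to.py 474.7 -126 104 1.449
```

```text
clock: 36.15
eef_pos: [401.4, -342.5, 88.9]
eef_rot: [3.141, 0.0, 1.448]
wrist_force: [0.7, -0.2, 4.6]
finger_gap: 61.8
finger_force: 35.0
36.15 [22.39  4.62 -1.52] -0.01
```

```bash
python3 -m creep '[[-1,[0,0,-2],0],[-1,[0,0,-5],0],[-1,[2,0.4,-7],0],[-1,[6,1.2,-7],0],[-1,[10.5,2.2,-7],0],[-1,[15,3.1,-7],0],[-1,[19.5,4,-7],0],[-1,[21.8,4.5,-6.5],0],[-1,[22.3,4.6,-4.5],0],[-1,[22.3,4.6,-2.8],0],[-1,[22.3,4.6,-2.5],0],[-1,[22.3,4.6,-2.5],0]]' 35
python3 -m creep '[[-1,[0,0,0],0],[-1,[0,0,0],0],[-1,[0,0,0],0]]'
python3 to.py 474.7 -126.8 104.5 1.449
```

```text
clock: 37.35
eef_pos: [473.9, -126.7, 113.1]
eef_rot: [-3.14, -0.0, 1.448]
wrist_force: [0.4, -0.5, -3.5]
finger_gap: 61.7
finger_force: 35.0
clock: 37.65
eef_pos: [474.4, -126.9, 114.0]
eef_rot: [3.141, 0.0, 1.448]
wrist_force: [0.5, -1.0, -3.4]
finger_gap: 61.7
finger_force: 35.0
37.65 [0.02 0.03 0.95] -0.02
```

```bash
python3 -m creep '[[-1,[0,0,0.4],0],[-1,[0,0,0.8],0],[-1,[0,0,0.95],0],[-1,[0,0,0.95],0],[-1,[0,0,0.95],0],[-0.3,[0,0,0.95],0],[1,[0,0,0.95],0],[1,[0,0,0.95],0],[1,[0,0,0.95],0],[1,[0,0,-3],0],[1,[0,0,-7],0],[1,[0,0,-11],0]]'
python3 -m creep '[[1,[-4,0,0],0],[1,[-8.5,-1,0],0],[1,[-13,-3,0],0],[1,[-17.5,-5,0],0],[1,[-22,-7,0],0],[1,[-26.5,-9,0],0],[1,[-31,-11,0],0],[1,[-35,-12,0],0],[1,[-37,-13,0],0],[1,[-37,-13,0],0],[1,[-37,-13,0],0],[1,[-37,-13,0],0]]'
python3 - <<'E'
from h import *
a=manip.camera('top')[:,:,::-1]; b=manip.camera('scene')[:,:,::-1]
cv2.imwrite('pics/top9.png',a);cv2.imwrite('pics/scene9.png',b)
cv2.imwrite('pics/crop9.png',cv2.resize(a[195:295,270:420],None,fx=5.3,fy=5.3,interpolation=cv2.INTER_CUBIC))
E
```

```text
clock: 38.85
eef_pos: [474.0, -126.6, 224.8]
eef_rot: [-3.141, -0.0, 1.448]
wrist_force: [0.8, -1.1, 0.3]
finger_gap: 94.2
finger_force: 0.0
clock: 40.05
eef_pos: [300.5, -477.2, 223.5]
eef_rot: [3.141, -0.0, 1.449]
wrist_force: [-0.7, -0.6, -0.5]
finger_gap: 93.9
finger_force: 0.0
```

View pics/crop9.png

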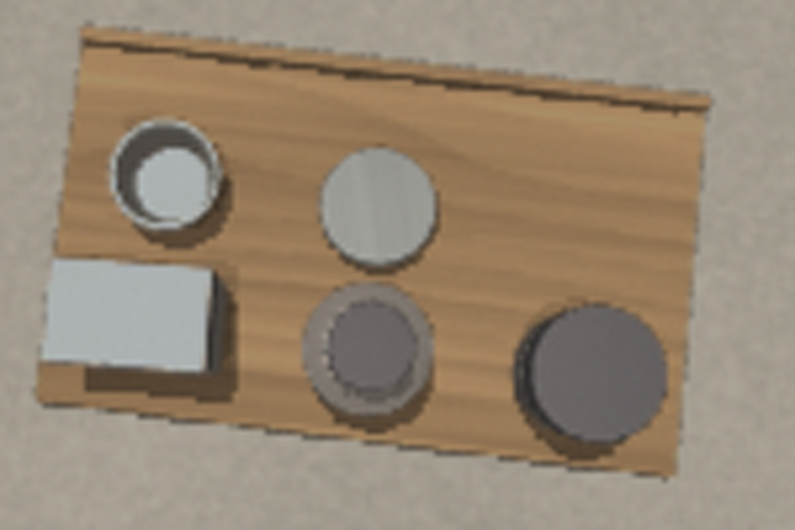

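View pics/scene9.png

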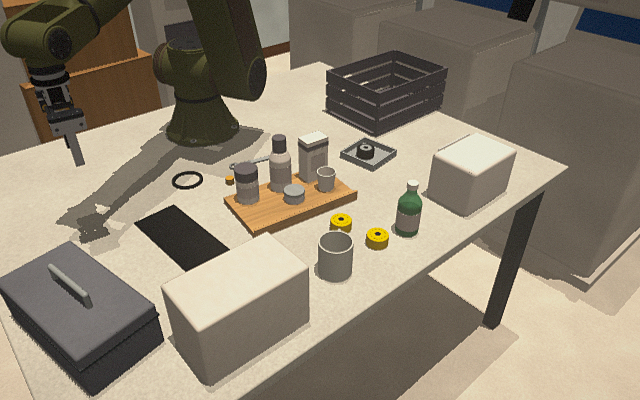

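All three containers are back at their starting pixels (carton (127,313), bottle (373,345), jar (598,372) in the crop), and the roller is in the tray. I'll measure the carton's squareness more exactly.

```bash
python3 - <<'E'
from h import *
for n in('top0','top9'):
    im=cv2.imread(f'pics/{n}.png');im=cv2.resize(im[235:275,270:330],None,fx=8,fy=8,interpolation=cv2.INTER_CUBIC)
    hsv=cv2.cvtColor(im,cv2.COLOR_BGR2HSV)
    m=cv2.inRange(hsv,(0,0,135),(180,55,255)); m[:100]=0
    # keep component containing the carton top
    k=cv2.connectedComponents(m)[1]; m=(k==k[19*8,24*8]).astype(np.uint8)
    def line(rows):
        a=[]
        for x in range(60,300):
            ys=np.flatnonzero(m[:,x]); a.append((x,ys[0] if rows else ys[-1]+1))
        a=np.array(a,float);f=np.polyfit(a[:,0],a[:,1],1);r=a[:,1]-np.polyval(f,a[:,0]);g=abs(r)<4
        f=np.polyfit(a[g,0],a[g,1],1);x=np.array([60,300]);u=np.c_[x,np.polyval(f,x)]
        return ray('top',(u+.5)/8-.5+[270,235],150)
    for r in(1,0):
        w=line(r);d=w[0]-w[1];print(n,'yaw',np.arctan2(-d[0],d[1]).round(4),w.mean(0).round(1))
# stand front edge
for n in('top0','top9'):
    im=cv2.imread(f'pics/{n}.png');hsv=cv2.cvtColor(im,cv2.COLOR_BGR2HSV)
    m=cv2.inRange(hsv,(5,85,40),(25,255,255));pts=[]
    for x in range(285,390):
        ys=np.flatnonzero(m[262:295,x]);pts.append((x,262+ys[-1]+.5))
    p=np.array(pts);f=np.polyfit(p[:,0],p[:,1],1);r=p[:,1]-np.polyval(f,p[:,0]);g=abs(r)<1.5;f=np.polyfit(p[g,0],p[g,1],1)
    w=ray('top',np.c_[[285,390],np.polyval(f,[285,390])],20);d=w[0]-w[1];print('stand',np.arctan2(-d[0],d[1]),g.sum())
E
```

```text
top0 yaw -0.0084 [514.7  83.4]
top0 yaw -0.0069 [452.1  83.1]
top9 yaw -0.0084 [514.7  83.4]
top9 yaw -0.0069 [452.1  83.1]
stand -0.12346763198944223 105
stand -0.12350886808918753 105
```

```bash
python3 - <<'E'
from h import *
for n in('top0','top9'):
    im=cv2.imread(f'pics/{n}.png')[235:275,270:330].astype(int)
    if n=='top0': print(im[6:12,20],im[25:36:2,20])
    im=cv2.resize(im.astype(np.uint8),None,fx=8,fy=8,interpolation=cv2.INTER_LINEAR).astype(int)
    m=((im[:,:,0]-im[:,:,2]>-15)&(im[:,:,1]>130)).astype(np.uint8)
    k=cv2.connectedComponents(m)[1]; m=(k==k[19*8,20*8]).astype(np.uint8)
    for r in(0,-1):
        a=np.array([(x,np.flatnonzero(m[:,x])[r]) for x in range(95,300)],float)
        f=np.polyfit(a[:,0],a[:,1],1);u=np.c_[[95,300],np.polyval(f,[95,300])]
        w=ray('top',(u+.5)/8-.5+[270,235],150);d=w[0]-w[1]
        print(n,'yaw',np.arctan2(-d[0],d[1]).round(4),w.mean(0).round(1),'res',np.std(a[:,1]-np.polyval(f,a[:,0])).round(2))
E
```

```text
[[ 91 126 157]
 [ 86 121 153]
 [ 82 107 130]
 [171 171 167]
 [176 176 171]
 [177 177 172]] [[176 176 170]
 [178 176 170]
 [ 61  77  92]
 [ 50  68  85]
 [ 50  68  85]
 [ 83 115 145]]
top0 yaw -0.0602 [521.7  78.4] res 1.3
top0 yaw -0.0637 [478.   78.2] res 0.66
top9 yaw -0.0787 [520.8  78.4] res 1.14
top9 yaw -0.0877 [476.8  78.2] res 0.81
```

The carton now sits 0.04 rad from the stand's axis. That is squarer than its 0.06 at the start, and about 1 mm from its original spot. Everything else is in place, so I'm handing in.

```bash
python3 -c "
from cell import manip
print(manip.sign_off())"
```

```text
the job is handed in; nothing more can be done
None
```

The job is handed in at about 40 s of robot time: the roller lies flat in the tray, the bottle, jar and carton are back upright at their starting spots by the final pictures (carton 0.04 rad off square, 0.06 at the start), and the cup and tin are unmoved.

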